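# Mount the hook bracket on its pins and hang up the kit basket

### The arm

A 6-joint arm with a two-finger parallel gripper is mounted at the origin on a cart in front of the work surface, level with it; the furniture and walls round the work are solid. World frame = base frame: x ahead of the robot, y to its left, z up, the work surface at z = 0. Lengths are in m, angles in rad, forces in N, time in s.
With the tool pointing down it reaches from about 0.35 to 0.875 m from the base axis. Payload 4.2 kg.
Tool frame: the origin (TCP) lies between the finger pads; the fingertips stand 22 mm ahead of it and the grasp point (between the pads) lies 3 mm ahead of it; z points along the fingers, y is the line along which they close (so a half turn about z gives the same grasp; the last joint's range is limited). The gripper opens to 87 mm and grips with 3 to 60 N. Pads are 19 mm wide; open, the fingers measure 117 mm over their backs; the gripper's body (75 mm by 190 mm) begins 51 mm behind the grasp point.
Start: joints at [1.525, 0.385, 0.008, 0, -1.194, -0.259], TCP at [0.188, 0.596, 0.207] pointing down, gripper open.
Joint ranges: [-3.14, 3.14], [-1.21, 2.06], [-1.07, 1.41], [-3.16, 2.05], [-2.99, -0.16], [-3.1, 3.1]. Speed limits (rad/s): [2.79, 2.79, 3.14, 3.14, 3.14, 3.14].

### API

Orientations are given as a unit quaternion [w, x, y, z].
In Python, from plant import monitor, vision, ticket gives the robot as it stands.
- The arm moves only by the shell command python3 -m crank 'ROWS' [FORCE]. ROWS is JSON, a list of rows, each an object of numbers: "jaw": the closure, from 0 (fully open) to 1 (shut); "x", "y", "z": the shift along the tool's x, y, z in units of 0.12 m (1.0 is 0.12 m); "roll": the turn about the tool's z in units of 90 degrees (1.0 is 90 degrees). A call has exactly 10 rows; each row is the pose to reach, as a shift and turn from the pose commanded when the call began, along the tool's axes at that moment; what a row does not reach only later rows make up. A row lasts 1/8 s, in which the tool goes at most 62.5 mm and 10.7 degrees, less where a joint would pass 70% of its speed; a pose out of reach is approached as far as the arm can. A call with a number of a shift or a turn outside -1 to 1 is refused whole. A call with a gripper value outside its range is refused whole. The fingers move at their own pace and stop on an object; FORCE is the grip in N (left out, the last holds). Time passes only in rows, so rows that repeat a pose let the fingers close, or fill a call up. It gives the time, the measured TCP pose, the force, the opening and the grip force at its end, in the units of the state.
- monitor.get_obs(): the state, without advancing time (a new reading comes with each control period).
- vision.snapshot(name): name is "scene" or "top" or "wrist"; returns a dict with "img" (400x640x3 uint8, red, green, blue), "intrinsics" (3x3 intrinsics, pixels), "k1" (the pictures are not rectified: a ray, as slopes to the right and down, at radius r is drawn at 1 + k1 r^2 times it, then the intrinsics apply), "position" and "orientation" of the camera in the world; the wrist camera has in their place "mount" (4x4, takes a point from camera to tool coordinates, whose origin is the TCP and whose axes are the flange's). Camera axes: x right, y down, z forward; pixel columns grow to the right and rows downward; lengths in m; the calibration is good to about 2 mm. A picture is of the moment at which its call begins: read the wrist's pose just before it. There is no depth.
- ticket.hand_in(): hands the job in; it is judged then, once.
The state is a dict: "time": time; "joint_positions": joint angles; "joint_velocities": joint speeds; "joint_torque": joint torques, N m; "position": TCP position; "tcp_rot": TCP orientation; "wrist_force": force on the tool from outside, world axes, zero at the start; "wrist_torque": the same for the moment, N m; "width": finger opening in m; "grip_force": force on a finger pad.
Only numpy, scipy, OpenCV 4.12 (cv2) and the standard library are available. Lean on these libraries where they do the work, as an engineer would, in place of code of your own. Each camera call takes 0.05 s, during which the arm holds its last target. There are 200 camera calls.

### The job

Set the loose hook bracket down on the aluminium base so that both locating pins go through its two holes (large round pin in the large hole, small diamond pin in the small one) and its plate lies flat on the base. Then hang the small parts basket by its handle on the bracket's two-pronged hook, the parts still in it, and let go. Keep the basket upright on the way and leave the grease tub, the cable cutters and the tape roll beside them where they are.

Things in the scene. Friction and masses are not known exactly. Their poses are not given: they have to be found in the camera images.
- base: Fixed aluminium block 120 x 170 x 25 mm (x, y, z) with two steel pins upright on its top, 84 mm apart along its y, both at x = 0. Origin: centre of its underside; z up. Four low screw heads (3 mm) at x = +-45, y = +-77 mm, outside the seated bracket's plate.
- round_pin (a point): Centre of the round pin's foot, on the base's top face (25 mm above its underside), at the base's y = -42 mm. Pin 18 mm diameter, 27 mm tall, its upper 12 mm tapering to 8 mm. Axes as the base.
- diamond_pin (a point): Centre of the diamond pin's foot, on the base's top face, at the base's y = +42 mm. Pin diamond-shaped in section, 10 mm over its corners along x and 6 mm along y, 25 mm tall, its upper 10 mm tapering. Axes as the base.
- bracket: Loose dark steel bracket, about 0.7 kg, standing on its foot plate (10 mm thick, x -49 to +61, y +-65 mm), which has two through holes. A post stands over the origin, a small rib at its +x side; a two-pronged hook points to -x. It fits the pins one way round only, its axes then along the base's. Origin: plate underside, under the post, near the centre of mass in plan; z up.
- big_hole (a point): Centre of the 21 mm hole at the plate's underside, bracket x = 0, y = -42 mm; goes over the round pin. Axes as the bracket.
- small_hole (a point): Centre of the 13 mm hole at the plate's underside, bracket x = 0, y = +42 mm; goes over the diamond pin. Axes as the bracket.
- post_top (a point): Centre of the post's top end, 172 mm above the plate's underside. The post is 18 x 24 mm (x, y); its free upper 38 mm (above the hook's cross rod) is a good grip, across the 24 mm (faces to +-y). Axes as the bracket.
- hook_mid (a point): Midway between the prongs at their upper side, bracket x = -95, z = 134 mm: where the basket's bar may rest, its centre 5 mm higher. Prongs: level 8 mm rods at y = +-33 mm, centre line z = 130 mm, from a cross rod at the post (x = 0) towards -x as far as x = -130 mm, where the tips turn up to z = 152 mm. Axes as the bracket.
- basket: Loose open sheet-metal basket 66 x 126 x 40 mm (x, y, z; walls 3 mm), about 0.22 kg, with a rigid arched handle of 10 mm round bar over it, its legs at y = +-62 mm. Two small parts lie in it. Origin: centre of its underside; z up. It may be hung either way round.
- handle_bar (a point): Middle of the handle's straight level bar on its centre line, 105 mm above the basket's underside; the bar, 10 mm thick, runs along y from -52 to +52 mm. Held there the basket can swing about the bar. Axes as the basket.
- cup: Loose white bearing cup, ring 40 mm across and 11 mm tall, lying in the basket. Origin: centre of its underside.
- spacers: Loose black spacer stack, ring 34 mm across and 21 mm tall, lying in the basket. Origin: centre of its underside.
- grease: Bystander: tub of grease, 69 mm across, 64 mm tall, standing on the table. Origin: centre of its underside.
- cutters: Bystander: blue-handled cable cutters, 56 x 160 x 12 mm, lying on the table. Origin: centre of its underside, long side along y.
- tape: Bystander: brown tape roll, 96 mm across, 48 mm tall, lying flat near the base and the grease tub (not the one at the far end of the table). Origin: centre of its underside.

How it is judged:
By the outcome, as a careful person would: the job done as asked, in the order asked, and still so for the second after the job is handed in, with the robot touching nothing.
It also fails if it takes over 72 s, if anything falls off the work surface, if the arm or the gripper's body presses on something with over 40 N, if the wrist force passes 120 N, or if a joint passes its speed limit or range.

## Working session

There is one attempt and no reset: what is moved stays moved. The work goes in short steps, Python scripts to look and compute and a shell command to move; the robot and the scene stay as the last step left them, time stands still between calls to the robot, and variables do not carry over. Pictures are saved under pics/ and viewed, at most 10 in all, crops included, and the job is handed in when it is done.

```bash
mkdir -p pics; ls; cat > h.py <<'E'
import numpy as np, cv2, json
from scipy.spatial.transform import Rotation as R
from plant import monitor, vision, ticket
def rot(q): return R.from_quat([q[1],q[2],q[3],q[0]]).as_matrix()
def snap(name,fn):
    o=monitor.get_obs(); s=vision.snapshot(name)
    if name=="wrist":
        T=np.eye(4);T[:3,:3]=rot(o["tcp_rot"]);T[:3,3]=o["position"]
        T=T@np.array(s["mount"]);Rm,p=T[:3,:3],T[:3,3]
    else: Rm,p=rot(s["orientation"]),np.array(s["position"])
    cv2.imwrite(f"pics/{fn}.png",s["img"][:,:,::-1])
    np.savez(f"pics/{fn}.npz",K=s["intrinsics"],k=s["k1"],R=Rm,p=p,img=s["img"])
def load(fn): return np.load(f"pics/{fn}.npz")
def ray(c,u,v):
    K=c["K"];d=np.array([(u-K[0,2])/K[0,0],(v-K[1,2])/K[1,1]]);s=d.copy()
    for _ in range(20): s=d/(1+float(c["k"])*(s@s))
    return c["R"]@np.array([s[0],s[1],1])
def onz(c,u,v,z):
    r=ray(c,u,v);return c["p"]+r*(z-c["p"][2])/r[2]
def proj(c,P):
    q=c["R"].T@(np.asarray(P)-c["p"]);s=q[:2]/q[2];s=s*(1+float(c["k"])*(s@s))
    return c["K"][:2,:2]@s+c["K"][:2,2]
def crop(fn,x0,y0,x1,y1,f,out):
    im=cv2.imread(f"pics/{fn}.png")[y0:y1,x0:x1]
    cv2.imwrite(f"pics/{out}.png",cv2.resize(im,None,fx=f,fy=f,interpolation=cv2.INTER_CUBIC))
E
python3 - <<'E'
from h import *
snap("scene","s0");snap("top","t0")
for n in("s0","t0"):
    c=load(n);print(c["p"],c["R"].round(3).tolist(),c["K"].tolist(),c["k"])
o=monitor.get_obs();print({k:np.round(v,3).tolist() for k,v in o.items()}); print(rot(o["tcp_rot"]).round(3))
cv2.imwrite("pics/both.png",np.vstack([load("s0")["img"],load("t0")["img"]])[:,:,::-1][:, :])
E
```

```text
pics
[ 0.23445345 -0.25114735  0.75802701] [[0.84, -0.398, 0.368], [-0.542, -0.616, 0.572], [-0.001, -0.68, -0.733]] [[408.9465458247922, 0.0, 324.6242810856393], [0.0, 408.9465458247922, 201.64944265724316], [0.0, 0.0, 1.0]] -0.10394642196149775
[0.34001768 0.22081558 0.99504785] [[0.014, -0.972, 0.234], [-1.0, -0.015, -0.002], [0.005, -0.234, -0.972]] [[401.03795273325636, 0.0, 321.55878562213957], [0.0, 401.03795273325636, 203.25389766799435], [0.0, 0.0, 1.0]] -0.07736726516733368
{'time': 0.1, 'joint_positions': [1.525, 0.385, 0.007, -0.0, -1.194, -0.259], 'joint_velocities': [0.001, -0.002, 0.004, 0.001, 0.0, -0.001], 'joint_torque': [-0.001, -39.169, 18.794, 4.232, 0.013, -0.0], 'position': [0.187, 0.596, 0.206], 'tcp_rot': [0.001, 0.988, -0.152, -0.0], 'wrist_force': [-0.344, -0.137, -0.139], 'wrist_torque': [-0.028, 0.021, 0.004], 'grip_force': 0.0, 'width': 0.087}
[[ 0.954 -0.3   -0.001]
 [-0.3   -0.954 -0.002]
 [ 0.     0.002 -1.   ]]
```

View pics/t0.png

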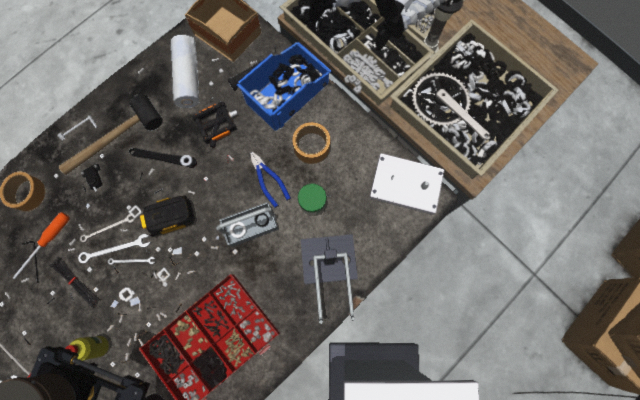

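View pics/s0.png

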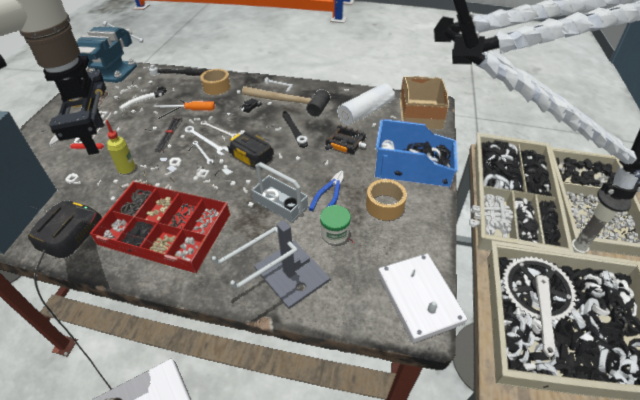

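Top view: the base is at (408,183) with pins near (385,170) and (425,185). The bracket's plate is at (330,258) with prongs pointing down to (320,318) and (352,316). The basket is at (248,225), the grease tub at (312,197), the cutters at (268,180) and the tape at (311,141). I'll enlarge both views.

```bash
python3 - <<'E'
from h import *
crop("t0",210,125,460,330,2.9,"t0c"); crop("s0",205,150,475,350,2.95,"s0c")
E
```

```text
(no output)
```

View pics/t0c.png

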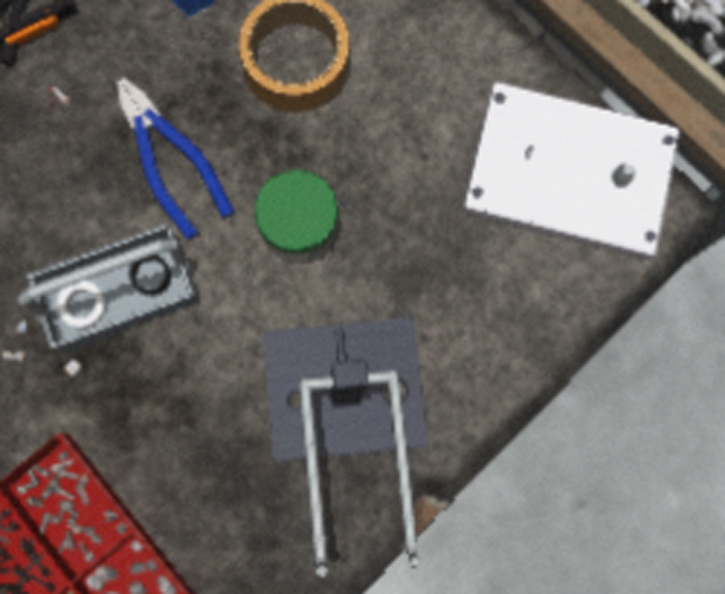

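View pics/s0c.png

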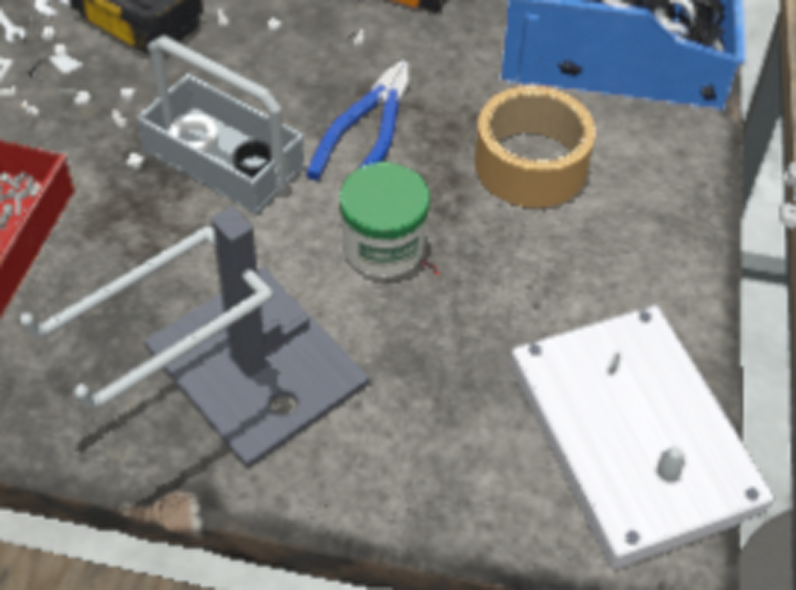

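Top crop: base-top corners at (496,84), (679,128), (656,254), (466,207), with the round pin on the right. The plate corners are (264,331), (415,319), (426,444), (274,459), and the basket rim runs from (28,275) to (194,290). The scene crop shows the matching corners. I'll fit poses from both views.

```bash
cat > fit.py <<'E'
from h import *
from scipy.optimize import least_squares
def fit(pts,x0):
    # pts: list (cam, crop(u,v), local)
    def f(q,full=False):
        c,s=np.cos(q[2]),np.sin(q[2]);r=[]
        for cam,uv,l in pts:
            P=np.array([q[0]+c*l[0]-s*l[1],q[1]+s*l[0]+c*l[1],l[2]]);r.append(proj(cam,P)-uv)
        return np.array(r).ravel()
    s=least_squares(f,x0,loss="soft_l1",x_scale=[.01,.01,.1]);return s.x,f(s.x).reshape(-1,2)
def tc(x,y): return np.array([(x+.5)/2.9-.5+210,(y+.5)/2.9-.5+125])
def sc(x,y): return np.array([(x+.5)/2.95-.5+205,(y+.5)/2.95-.5+150])
def L(*a): return np.array(a)/1000
E
python3 - <<'E'
from fit import *
t,s=load("t0"),load("s0")
b4=[L(60,85,25),L(60,-85,25),L(-60,-85,25),L(-60,85,25)]
T=[(496,84),(679,128),(656,254),(466,207)];S=[(657,308),(771,500),(612,554),(513,352)]
k4=[L(61,65,10),L(61,-65,10),L(-49,-65,10),L(-49,65,10),L(-130,33,152),L(-130,-33,152),L(0,0,172)]
KT=[(264,331),(415,319),(426,444),(274,459),(321,571),(413,562),(350,370)];KS=[(270,269),(369,380),(250,462),(148,345),(27,319),(82,392),(233,217)]
r4=[L(33,63,40),L(33,-63,40),L(-33,-63,40),L(-33,63,40),L(0,57,105),L(0,-57,105)]
RT=[(28,275),(172,230),(194,290),(56,347),(22,298),(178,242)];RS=[(190,75),(302,142),(258,208),(140,120),(155,42),(277,103)]
for n,l,a,b in(("base",b4,T,S),("bracket",k4,KT,KS),("basket",r4,RT,RS)):
    for nm,p in(("top",[(t,tc(*u),q) for u,q in zip(a,l)]),("scene",[(s,sc(*u),q) for u,q in zip(b,l)])):
        x,r=fit(p,[.4,.1,0]);print(n,nm,(x[:2]*1000).round(1),np.degrees(x[2]).round(2),r.round(1).tolist())
    p=[(t,tc(*u),q) for u,q in zip(a,l)]+[(s,sc(*u),q) for u,q in zip(b,l)]
    x,r=fit(p,x);print(n,"both",x.round(4),np.degrees(x[2]).round(2))
print("grease",onz(t,*tc(297,210),.064),"tape",onz(t,*tc(295,45),.048))
print("cut",[onz(t,*tc(*p),.006).round(3) for p in((192,235),(229,213),(122,82))])
E
```

```text
base top [631.    1.4] -13.53 [[-0.6, -0.9], [0.7, -0.3], [0.3, 0.6], [-0.4, 0.4]]
base scene [629.9   1. ] -14.85 [[0.1, -1.2], [0.9, 0.5], [-0.1, 1.1], [-1.1, -1.7]]
base both [ 0.6303  0.0012 -0.2499] -14.32
bracket top [431.3 199.1] 5.68 [[-0.2, -0.1], [-0.1, -0.3], [0.7, 1.3], [-0.3, 0.7], [-0.4, -1.7], [0.1, -1.5], [0.3, 1.6]]
bracket scene [431.2 195.4] 6.36 [[-2.1, 0.1], [0.6, 0.1], [-0.9, 1.6], [-1.2, -0.5], [1.5, -0.8], [1.6, -1.0], [-0.2, 2.8]]
bracket both [0.4316 0.198  0.0993] 5.69
basket top [518.1 395.4] 22.34 [[0.4, 0.1], [-0.7, -2.7], [1.0, 1.2], [-0.6, 0.5], [2.6, -1.0], [-3.8, 0.3]]
basket scene [517.1 389.8] 21.14 [[0.3, 0.8], [1.5, -0.8], [-0.9, -6.6], [-0.4, 0.5], [2.2, 1.0], [-1.9, 0.1]]
basket both [0.5179 0.3932 0.3838] 21.99
grease [0.5785588  0.24191009 0.064     ] tape [0.73115889 0.24693624 0.048     ]
cut [array([0.569, 0.335, 0.006]), array([0.59 , 0.303, 0.006]), array([0.711, 0.404, 0.006])]
```

```bash
cat > plan.py <<'E'
import sys
from h import *
def plan(xyz,yaw):  # yaw of tool x in deg
    o=monitor.get_obs();Rm=rot(o["tcp_rot"]);d=Rm.T@(np.array(xyz)-o["position"])/.12
    y=np.degrees(np.arctan2(Rm[1,0],Rm[0,0]));a=(yaw-y+90)%180-90
    print("units xyz",d.round(3),"roll",round(-a/90,3),"yaw now",y.round(2),"t",round(o["time"],2))
if __name__=="__main__": v=list(map(float,sys.argv[1:]));plan(v[:3],v[3])
E
python3 plan.py .4316 .198 .235 5.7
```

```text
units xyz [ 2.936  2.55  -0.24 ] roll -0.257 yaw now -17.47 t 0.1
```

```bash
python3 -m crank '[{"jaw":0,"x":0.05,"y":0.05,"z":-0.12},{"jaw":0,"x":0.2,"y":0.17,"z":-0.24},{"jaw":0,"x":0.4,"y":0.35,"z":-0.24},{"jaw":0,"x":0.65,"y":0.56,"z":-0.24},{"jaw":0,"x":0.98,"y":0.85,"z":-0.24},{"jaw":0,"x":0.98,"y":0.85,"z":-0.24},{"jaw":0,"x":0.98,"y":0.85,"z":-0.24},{"jaw":0,"x":0.98,"y":0.85,"z":-0.24},{"jaw":0,"x":0.98,"y":0.85,"z":-0.24},{"jaw":0,"x":0.98,"y":0.85,"z":-0.24}]'
python3 -m crank '[{"jaw":0,"x":0.2,"y":0.17,"z":0},{"jaw":0,"x":0.45,"y":0.4,"z":0},{"jaw":0,"x":0.7,"y":0.6,"z":0},{"jaw":0,"x":0.98,"y":0.85,"z":0},{"jaw":0,"x":0.98,"y":0.85,"z":0},{"jaw":0,"x":0.98,"y":0.85,"z":0},{"jaw":0,"x":0.98,"y":0.85,"z":0},{"jaw":0,"x":0.98,"y":0.85,"z":0},{"jaw":0,"x":0.98,"y":0.85,"z":0},{"jaw":0,"x":0.98,"y":0.85,"z":0}]'
python3 plan.py .4316 .198 .235 5.7
```

```text
units xyz [ 2.936  2.55  -0.24 ] roll -0.257 yaw now -17.47 t 0.1invalid input
invalid input
```

```bash
python3 -m crank '[{"jaw":0,"x":0.05,"y":0.05,"z":-0.12,"roll":0},{"jaw":0,"x":0.2,"y":0.17,"z":-0.24,"roll":0},{"jaw":0,"x":0.4,"y":0.35,"z":-0.24,"roll":0},{"jaw":0,"x":0.65,"y":0.56,"z":-0.24,"roll":0},{"jaw":0,"x":0.98,"y":0.85,"z":-0.24,"roll":0},{"jaw":0,"x":0.98,"y":0.85,"z":-0.24,"roll":0},{"jaw":0,"x":0.98,"y":0.85,"z":-0.24,"roll":0},{"jaw":0,"x":0.98,"y":0.85,"z":-0.24,"roll":0},{"jaw":0,"x":0.98,"y":0.85,"z":-0.24,"roll":0},{"jaw":0,"x":0.98,"y":0.85,"z":-0.24,"roll":0}]'
python3 plan.py .4316 .198 .235 5.7
```

```text
time: 1.35
position: [0.2688, 0.464, 0.2351]
tcp_rot: [0.0, 0.988, -0.151, -0.0]
wrist_force: [-0.1, 0.2, 0.4]
width: 0.0872
grip_force: 0.0
units xyz [1.958 1.709 0.002] roll -0.257 yaw now -17.42 t 1.35
```

```bash
python3 -m crank '[{"jaw":0,"x":0.2,"y":0.17,"z":0,"roll":0},{"jaw":0,"x":0.45,"y":0.4,"z":0,"roll":0},{"jaw":0,"x":0.7,"y":0.6,"z":0,"roll":0},{"jaw":0,"x":0.98,"y":0.85,"z":0,"roll":0},{"jaw":0,"x":0.98,"y":0.85,"z":0,"roll":0},{"jaw":0,"x":0.98,"y":0.85,"z":0,"roll":0},{"jaw":0,"x":0.98,"y":0.85,"z":0,"roll":0},{"jaw":0,"x":0.98,"y":0.85,"z":0,"roll":0},{"jaw":0,"x":0.98,"y":0.85,"z":0,"roll":0},{"jaw":0,"x":0.98,"y":0.85,"z":0,"roll":0}]' >/dev/null
python3 -m crank '[{"jaw":0,"x":0.2,"y":0.17,"z":0,"roll":-0.05},{"jaw":0,"x":0.45,"y":0.4,"z":0,"roll":-0.1},{"jaw":0,"x":0.7,"y":0.6,"z":0,"roll":-0.2},{"jaw":0,"x":0.98,"y":0.855,"z":0,"roll":-0.257},{"jaw":0,"x":0.98,"y":0.855,"z":0,"roll":-0.257},{"jaw":0,"x":0.98,"y":0.855,"z":0,"roll":-0.257},{"jaw":0,"x":0.98,"y":0.855,"z":0,"roll":-0.257},{"jaw":0,"x":0.98,"y":0.855,"z":0,"roll":-0.257},{"jaw":0,"x":0.98,"y":0.855,"z":0,"roll":-0.257},{"jaw":0,"x":0.98,"y":0.855,"z":0,"roll":-0.257}]'
python3 plan.py .4316 .198 .235 5.7
python3 - <<'E'
from h import *
snap("wrist","w1")
E
```

```text
time: 3.85
position: [0.4319, 0.1981, 0.2354]
tcp_rot: [0.0, 0.999, 0.05, 0.0]
wrist_force: [0.2, -0.2, 0.2]
width: 0.0871
grip_force: 0.0
units xyz [-0.003  0.001  0.003] roll -0.0 yaw now 5.7 t 3.85
```

View pics/w1.png

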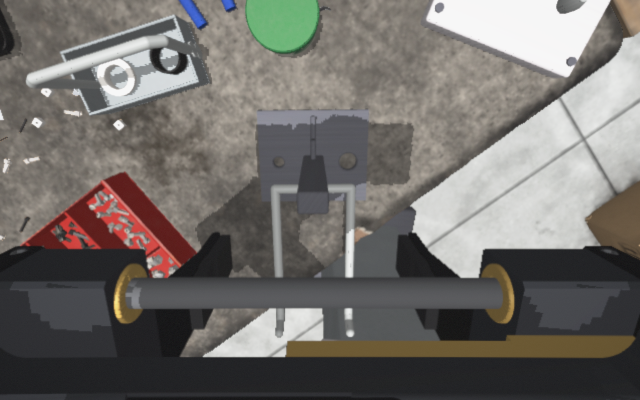

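Wrist view: the post-top face is at about (313,203), the holes are at (279,161) and (347,161), the plate's far corners are (257,110) and (367,110), and the basket handle bar runs from (35,80) to (163,42).

```bash
python3 - <<'E'
from fit import *
c=load("w1");print(c["p"],c["R"].round(2).tolist())
u=[(313,203),(279,161),(347,161),(257,110),(367,110)];l=[L(0,0,172),L(0,42,10),L(0,-42,10),L(61,65,10),L(61,-65,10)]
x,r=fit([(c,np.array(p,float),q) for p,q in zip(u,l)],[.43,.2,.1]);print(x,np.degrees(x[2]),r.round(1).tolist())
E
```

```text
[0.51003042 0.20630166 0.41421382] [[0.1, -0.95, -0.29], [-0.99, -0.1, -0.03], [0.0, 0.29, -0.96]]
[0.43194044 0.19922012 0.10500698] 6.016456780932901 [[-0.4, -0.2], [-0.7, 0.8], [0.7, 0.5], [-0.3, -0.1], [1.9, -0.6]]
```

```bash
python3 -m crank '[{"jaw":0,"x":0,"y":-0.01,"z":0.1,"roll":0},{"jaw":0,"x":0,"y":-0.01,"z":0.25,"roll":0},{"jaw":0,"x":0,"y":-0.01,"z":0.4,"roll":0},{"jaw":0,"x":0,"y":-0.01,"z":0.5,"roll":0},{"jaw":0,"x":0,"y":-0.01,"z":0.56,"roll":0},{"jaw":0,"x":0,"y":-0.01,"z":0.61,"roll":0},{"jaw":0,"x":0,"y":-0.01,"z":0.61,"roll":0},{"jaw":0.4,"x":0,"y":-0.01,"z":0.61,"roll":0},{"jaw":0.7,"x":0,"y":-0.01,"z":0.61,"roll":0},{"jaw":1,"x":0,"y":-0.01,"z":0.61,"roll":0}]' 55
python3 -m crank '[{"jaw":1,"x":0,"y":0,"z":0,"roll":0},{"jaw":1,"x":0,"y":0,"z":0,"roll":0},{"jaw":1,"x":0,"y":0,"z":0,"roll":0},{"jaw":1,"x":0,"y":0,"z":-0.05,"roll":0},{"jaw":1,"x":0,"y":0,"z":-0.15,"roll":0},{"jaw":1,"x":0,"y":0,"z":-0.3,"roll":0},{"jaw":1,"x":0,"y":0,"z":-0.45,"roll":0},{"jaw":1,"x":0,"y":0,"z":-0.6,"roll":0},{"jaw":1,"x":0,"y":0,"z":-0.7,"roll":0},{"jaw":1,"x":0,"y":0,"z":-0.7,"roll":0}]'
python3 plan.py .6303 .0012 .262 -14.3
```

```text
time: 5.15
position: [0.432, 0.1991, 0.1624]
tcp_rot: [-0.0, 0.999, 0.049, 0.0]
wrist_force: [0.4, 0.0, -0.2]
width: 0.065
grip_force: 0.0
time: 6.4
position: [0.4323, 0.1994, 0.2473]
tcp_rot: [-0.001, 0.999, 0.049, 0.001]
wrist_force: [-0.6, -0.1, -0.1]
width: 0.0008
grip_force: 0.0
units xyz [ 1.479  1.806 -0.122] roll 0.222 yaw now 5.67 t 6.4
```

The fingers were still closing when the lift began, so they missed the post. I'll open, go back down and give them more time.

```bash
python3 -m crank '[{"jaw":0,"x":0,"y":0,"z":0,"roll":0},{"jaw":0,"x":0,"y":0,"z":0,"roll":0},{"jaw":0,"x":0,"y":0,"z":0,"roll":0},{"jaw":0,"x":0,"y":0,"z":0,"roll":0},{"jaw":0,"x":0,"y":0,"z":0,"roll":0},{"jaw":0,"x":0,"y":0,"z":0,"roll":0},{"jaw":0,"x":0,"y":0,"z":0,"roll":0},{"jaw":0,"x":0,"y":0,"z":0,"roll":0},{"jaw":0,"x":0,"y":0,"z":0,"roll":0},{"jaw":0,"x":0,"y":0,"z":0,"roll":0}]'
python3 - <<'E'
from h import *
snap("wrist","w2");a,b=load("w1"),load("w2")
# project same model points to compare, small side-by-side crop
cv2.imwrite("pics/w2c.png",cv2.resize(b["img"][100:250,200:420,::-1],None,fx=3,fy=3,interpolation=cv2.INTER_CUBIC))
E
```

```text
time: 7.65
position: [0.4319, 0.199, 0.2461]
tcp_rot: [-0.0, 0.999, 0.049, -0.0]
wrist_force: [0.7, -0.5, 0.5]
width: 0.0852
grip_force: 0.0
```

View pics/w2c.png

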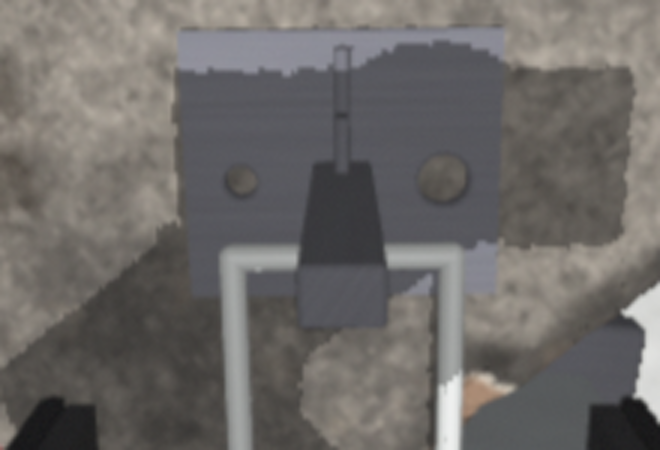

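The bracket hasn't moved. Its post top is centred at crop (343,296), midway between the fingers.

```bash
python3 - <<'E'
from fit import *
c=load("w2")
u=[(343,296),(242,180),(443,177),(180,29),(504,29)];l=[L(0,0,172),L(0,42,10),L(0,-42,10),L(61,65,10),L(61,-65,10)]
x,r=fit([(c,np.array([(p[0]+.5)/3-.5+200,(p[1]+.5)/3-.5+100]),q) for p,q in zip(u,l)],[.43,.2,.1]);print(x,np.degrees(x[2]),r.round(1).tolist())
from plan import plan; plan([x[0],x[1],.162],np.degrees(x[2]))
E
```

```text
[0.43231334 0.19916821 0.10378877] 5.946658405927653 [[-0.0, -0.1], [-0.3, 0.2], [0.4, 1.0], [-0.7, -0.1], [0.7, -0.5]]
units xyz [ 0.003 -0.001  0.701] roll -0.003 yaw now 5.67 t 7.7
```

```bash
python3 -m crank '[{"jaw":0,"x":0,"y":0,"z":0.15,"roll":0},{"jaw":0,"x":0,"y":0,"z":0.35,"roll":0},{"jaw":0,"x":0,"y":0,"z":0.5,"roll":0},{"jaw":0,"x":0,"y":0,"z":0.6,"roll":0},{"jaw":0,"x":0,"y":0,"z":0.65,"roll":0},{"jaw":0,"x":0,"y":0,"z":0.7,"roll":0},{"jaw":0,"x":0,"y":0,"z":0.7,"roll":0},{"jaw":1,"x":0,"y":0,"z":0.7,"roll":0},{"jaw":1,"x":0,"y":0,"z":0.7,"roll":0},{"jaw":1,"x":0,"y":0,"z":0.7,"roll":0}]' 55
python3 -m crank '[{"jaw":1,"x":0,"y":0,"z":0,"roll":0},{"jaw":1,"x":0,"y":0,"z":0,"roll":0},{"jaw":1,"x":0,"y":0,"z":0,"roll":0},{"jaw":1,"x":0,"y":0,"z":0,"roll":0},{"jaw":1,"x":0,"y":0,"z":0,"roll":0},{"jaw":1,"x":0,"y":0,"z":0,"roll":0},{"jaw":1,"x":0,"y":0,"z":0,"roll":0},{"jaw":1,"x":0,"y":0,"z":0,"roll":0},{"jaw":1,"x":0,"y":0,"z":0,"roll":0},{"jaw":1,"x":0,"y":0,"z":0,"roll":0}]'
```

```text
time: 8.95
position: [0.432, 0.1991, 0.1624]
tcp_rot: [-0.0, 0.999, 0.049, 0.0]
wrist_force: [-0.7, 0.1, 0.1]
width: 0.0647
grip_force: 0.0
time: 10.2
position: [0.432, 0.199, 0.1622]
tcp_rot: [0.0, 0.999, 0.049, 0.0]
wrist_force: [0.1, -0.3, -0.7]
width: 0.0003
grip_force: 0.0
```

```bash
python3 - <<'E'
from h import *
snap("wrist","w3");snap("scene","s3");snap("top","t3")
a=load("w3")["img"];b=load("s3")["img"];d=load("t3")["img"]
A=cv2.resize(a[60:400,140:500],(400,300));B=cv2.resize(b[150:330,210:450],(400,300));D=cv2.resize(d[190:370,230:470],(400,300))
cv2.imwrite("pics/m3.png",np.vstack([np.hstack([A,B]),np.hstack([D,D*0])])[:,:,::-1])
o=monitor.get_obs();print(o["position"],o["width"],o["joint_positions"])
for n in("w3","s3","t3"): print(n,proj(load(n),np.array(o["position"])).round(1),proj(load(n),[.432,.199,.172]).round(1))
E
```

```text
[0.43193778 0.19904808 0.16215407] 0.00010188870238640312 [ 7.74488258e-01  1.70959626e-01 -4.13276547e-01  1.71382996e-06
 -9.86555968e-01  8.95237185e-01]
w3 [314.2 237.1] [314.3 244.3]
s3 [283.3 227.9] [282.9 224.6]
t3 [330.5 254.1] [330.7 253.5]
```

View pics/m3.png

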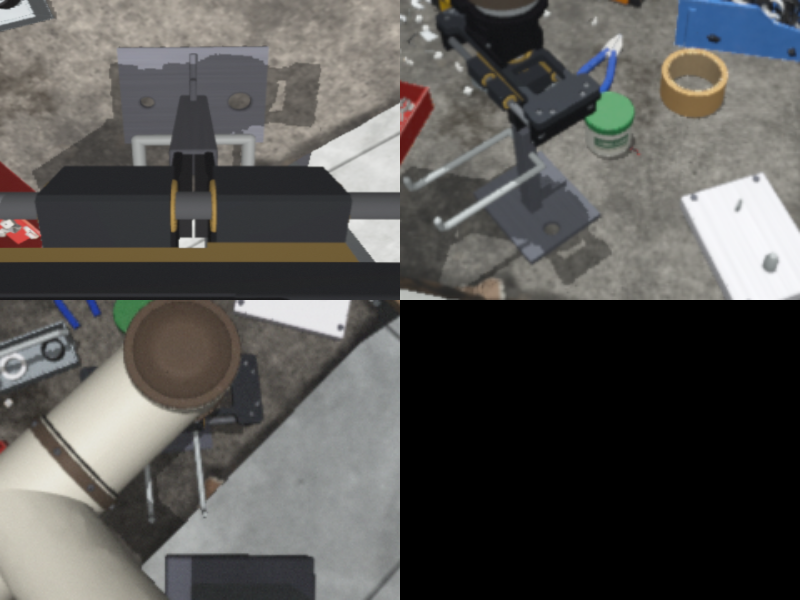

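```bash
python3 - <<'E'
from h import *
a=cv2.resize(load("w3")["img"][160:360,210:420],None,fx=2.9,fy=2.9,interpolation=cv2.INTER_CUBIC)
a=np.clip(a.astype(float)*1.8,0,255).astype(np.uint8)
cv2.imwrite("pics/w3c.png",a[:,:,::-1])
E
```

```text
(no output)
```

View pics/w3c.png

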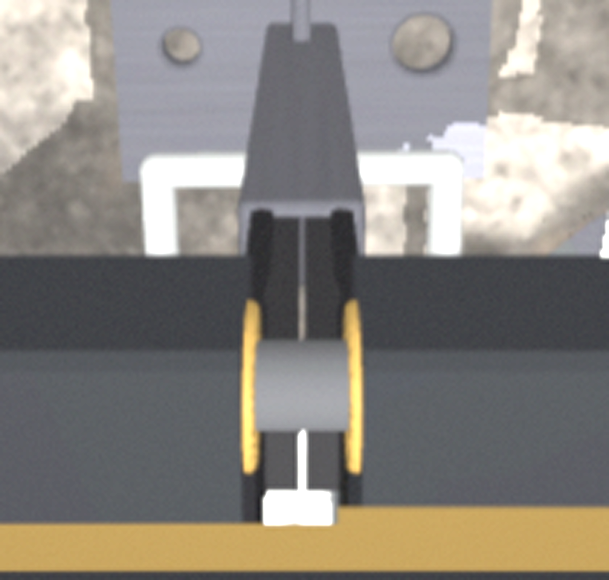

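```bash
python3 - <<'E'
from fit import *
c=load("w3");o=monitor.get_obs();Rm=rot(o["tcp_rot"]);p=np.array(o["position"])
f=lambda P:((proj(c,P)-[210,160]+.5)*2.9).round(0)
for q in((9,12,172),(9,-12,172),(-9,12,172),(-9,-12,172),(9,12,10),(0,42,10),(0,-42,10),(0,33,134)):
    t=.1038;l=L(*q);print(q,f([.4323+np.cos(t)*l[0]-np.sin(t)*l[1],.1992+np.sin(t)*l[0]+np.cos(t)*l[1],l[2]]))
for z in(22,3,0,-20,-50):print("tool z",z,[f(p+Rm@L(x,y,z)) for x,y in((9.5,0),(9.5,15),(9.5,-15))])
print(c["p"],c["K"][0,0],o["wrist_force"])
E
```

```text
(9, 12, 172) [238. 200.]
(9, -12, 172) [368. 200.]
(-9, 12, 172) [240. 288.]
(-9, -12, 172) [366. 287.]
(9, 12, 10) [268.  20.]
(0, 42, 10) [181.  46.]
(0, -42, 10) [424.  46.]
(0, 33, 134) [156. 173.]
tool z 22 [array([304., 143.]), array([373., 143.]), array([234., 143.])]
tool z 3 [array([304., 175.]), array([379., 175.]), array([228., 174.])]
tool z 0 [array([304., 180.]), array([381., 180.]), array([227., 180.])]
tool z -20 [array([304., 221.]), array([389., 221.]), array([218., 221.])]
tool z -50 [array([304., 304.]), array([407., 304.]), array([201., 303.])]
[0.51003844 0.20720279 0.3410262 ] 338.2181919964775 [0.86347352 0.24974606 0.27061635]
```

The calibrated model matches the picture: the post is where expected. The fingers are drawn inside it, fully closed, with no contact force. So the fingers went through the post rather than missing it. I'll reopen and close slowly in steps with a lower force, to see whether contact registers.

```bash
python3 -m crank '[{"jaw":0.5,"x":0,"y":0,"z":0,"roll":0},{"jaw":0.5,"x":0,"y":0,"z":0,"roll":0},{"jaw":0.5,"x":0,"y":0,"z":0,"roll":0},{"jaw":0.5,"x":0,"y":0,"z":0,"roll":0},{"jaw":0.5,"x":0,"y":0,"z":0,"roll":0},{"jaw":0.5,"x":0,"y":0,"z":0,"roll":0},{"jaw":0.5,"x":0,"y":0,"z":0,"roll":0},{"jaw":0.65,"x":0,"y":0,"z":0,"roll":0},{"jaw":0.65,"x":0,"y":0,"z":0,"roll":0},{"jaw":0.65,"x":0,"y":0,"z":0,"roll":0}]' 30
python3 -m crank '[{"jaw":0.7,"x":0,"y":0,"z":0,"roll":0},{"jaw":0.7,"x":0,"y":0,"z":0,"roll":0},{"jaw":0.72,"x":0,"y":0,"z":0,"roll":0},{"jaw":0.74,"x":0,"y":0,"z":0,"roll":0},{"jaw":0.76,"x":0,"y":0,"z":0,"roll":0},{"jaw":0.78,"x":0,"y":0,"z":0,"roll":0},{"jaw":0.8,"x":0,"y":0,"z":0,"roll":0},{"jaw":0.8,"x":0,"y":0,"z":0,"roll":0},{"jaw":0.8,"x":0,"y":0,"z":0,"roll":0},{"jaw":0.8,"x":0,"y":0,"z":0,"roll":0}]' 30
```

```text
time: 11.6
position: [0.4319, 0.199, 0.1622]
tcp_rot: [0.0, 0.999, 0.049, -0.0]
wrist_force: [-0.7, 0.3, -0.2]
width: 0.0312
grip_force: 0.0
time: 12.85
position: [0.4319, 0.199, 0.1621]
tcp_rot: [-0.0, 0.999, 0.049, -0.0]
wrist_force: [-0.2, 0.3, -0.3]
width: 0.0175
grip_force: 0.0
```

The post gives the fingers no contact at all. I'll try another hold: straddle the two prongs next to the post (74 mm over their outsides) and close there.

```bash
python3 -m crank '[{"jaw":0,"x":0,"y":0,"z":0,"roll":0},{"jaw":0,"x":0,"y":0,"z":0,"roll":0},{"jaw":0,"x":0,"y":0,"z":0,"roll":0},{"jaw":0,"x":0,"y":0,"z":0,"roll":0},{"jaw":0,"x":0,"y":0,"z":0,"roll":0},{"jaw":0,"x":0,"y":0,"z":0,"roll":0},{"jaw":0,"x":0,"y":0,"z":0,"roll":0},{"jaw":0,"x":-0.03,"y":0,"z":0.08,"roll":0},{"jaw":0,"x":-0.03,"y":0,"z":0.16,"roll":0},{"jaw":0,"x":-0.03,"y":0,"z":0.22,"roll":0}]' 55
python3 -m crank '[{"jaw":0,"x":0,"y":0,"z":0,"roll":0},{"jaw":1,"x":0,"y":0,"z":0,"roll":0},{"jaw":1,"x":0,"y":0,"z":0,"roll":0},{"jaw":1,"x":0,"y":0,"z":0,"roll":0},{"jaw":1,"x":0,"y":0,"z":0,"roll":0},{"jaw":1,"x":0,"y":0,"z":0,"roll":0},{"jaw":1,"x":0,"y":0,"z":0,"roll":0},{"jaw":1,"x":0,"y":0,"z":0,"roll":0},{"jaw":1,"x":0,"y":0,"z":0,"roll":0},{"jaw":1,"x":0,"y":0,"z":0,"roll":0}]' 55
```

```text
time: 14.1
position: [0.428, 0.1984, 0.1347]
tcp_rot: [0.0, 0.999, 0.049, -0.001]
wrist_force: [0.1, -0.1, 0.1]
width: 0.0868
grip_force: 0.0
time: 15.35
position: [0.4283, 0.1986, 0.1357]
tcp_rot: [0.0, 0.999, 0.05, -0.0]
wrist_force: [-0.1, -0.4, 0.3]
width: 0.0234
grip_force: 55.0
```

There is contact now: width 23.4 mm at 55 N, which is the post's thickness. I'll lift gently and check.

```bash
python3 -m crank '[{"jaw":1,"x":0,"y":0,"z":-0.02,"roll":0},{"jaw":1,"x":0,"y":0,"z":-0.05,"roll":0},{"jaw":1,"x":0,"y":0,"z":-0.1,"roll":0},{"jaw":1,"x":0,"y":0,"z":-0.15,"roll":0},{"jaw":1,"x":0,"y":0,"z":-0.2,"roll":0},{"jaw":1,"x":0,"y":0,"z":-0.25,"roll":0},{"jaw":1,"x":0,"y":0,"z":-0.3,"roll":0},{"jaw":1,"x":0,"y":0,"z":-0.35,"roll":0},{"jaw":1,"x":0,"y":0,"z":-0.35,"roll":0},{"jaw":1,"x":0,"y":0,"z":-0.35,"roll":0}]'
python3 - <<'E'
from h import *
snap("wrist","w4");snap("scene","s4")
a=load("w4")["img"];b=load("s4")["img"]
A=cv2.resize(a[60:360,140:500],(480,400));B=cv2.resize(b[150:350,210:450],(480,400))
a=np.hstack([A,B]);a=cv2.resize(a,(800,333));cv2.imwrite("pics/m4.png",np.clip(a[:,:,::-1]*1.5,0,255))
E
```

```text
time: 16.6
position: [0.4281, 0.1985, 0.1775]
tcp_rot: [0.0, 0.999, 0.049, -0.0]
wrist_force: [0.1, 0.3, -6.3]
width: 0.0235
grip_force: 55.0[ WARN:0@0.791] global loadsave.cpp:1063 imwrite_ Unsupported depth image for selected encoder is fallbacked to CV_8U.
```

View pics/m4.png

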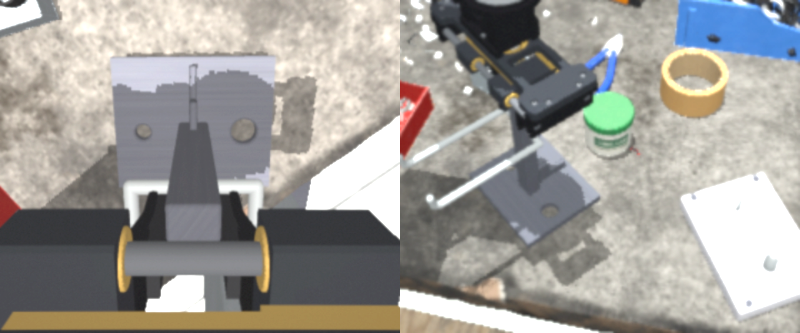

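Held: the wrist view shows the post between the fingers, the holes at (144,131) and (244,129) and the plate's far corners at (112,57) and (274,56). The scene view shows the bracket off the table. I'll fit its pose in the hand.

```bash
python3 - <<'E'
from fit import *
c=load("w4");o=monitor.get_obs();tp=np.array(o["position"])
w=lambda X,Y:np.array([140+X*.9,60+Y*.9])
pts=[((144,131),(0,42,10)),((244,129),(0,-42,10)),((112,57),(61,65,10)),((274,56),(61,-65,10)),((193,205),(9,0,172))]
def g(q):
    M=R.from_euler("zyx",[q[3],q[4],0]).as_matrix()
    return np.ravel([proj(c,M@L(*l)+q[:3])-w(*u) for u,l in pts])
for pf in(0,1):
    s=least_squares(lambda q:np.r_[g(q),0 if pf else q[4]*1e4],[.43,.2,.042,.1,0],x_scale=[.01,.01,.01,.1,.1])
    print(s.x.round(4),np.degrees(s.x[3:]).round(2),"off",(s.x[:3]-tp).round(4),s.fun.round(1))
from plan import plan; plan([.6303,.0012,.222],-14.3-0.3)
E
```

```text
[ 0.4313  0.1988  0.0402  0.1093 -0.    ] [ 6.26 -0.  ] off [ 0.0032  0.0002 -0.1372] [-0.6  0.9 -0.4  1.9 -1.3  0.3  0.9 -0.2  0.7 -1.4 -0. ]
[ 0.4315  0.1986  0.035   0.1103 -0.0189] [ 6.32 -1.08] off [ 3.400e-03  1.000e-04 -1.424e-01] [ 0.3 -0.3 -0.9  0.6 -0.2  0.1  0.1 -0.5  0.3  0.   0. ]
units xyz [ 1.514  1.803 -0.372] roll 0.225 yaw now 5.66 t 16.7
```

```bash
python3 -m crank '[{"jaw":1,"x":0,"y":0,"z":-0.12,"roll":0},{"jaw":1,"x":0,"y":0,"z":-0.3,"roll":0},{"jaw":1,"x":0.08,"y":0.1,"z":-0.4,"roll":0.03},{"jaw":1,"x":0.2,"y":0.24,"z":-0.4,"roll":0.07},{"jaw":1,"x":0.35,"y":0.42,"z":-0.4,"roll":0.12},{"jaw":1,"x":0.5,"y":0.6,"z":-0.4,"roll":0.17},{"jaw":1,"x":0.63,"y":0.75,"z":-0.4,"roll":0.2},{"jaw":1,"x":0.72,"y":0.85,"z":-0.4,"roll":0.22},{"jaw":1,"x":0.76,"y":0.9,"z":-0.4,"roll":0.225},{"jaw":1,"x":0.76,"y":0.9,"z":-0.4,"roll":0.225}]'
python3 - <<'E'
from h import *
snap("wrist","w5")
for P in((.63,.0,.025),(.656,.1,.025),(.66,-.09,.025),(.59,-.03,.025)): print(proj(load("w5"),P))
cv2.imwrite("pics/w5.png",load("w5")["img"][:,:,::-1])
E
python3 plan.py .6269 .0021 .222 -14.4
```

```text
time: 17.95
position: [0.5298, 0.1, 0.2257]
tcp_rot: [-0.0, 0.992, -0.127, -0.0]
wrist_force: [-0.3, 0.3, -5.7]
width: 0.0233
grip_force: 55.0
[382.90419419  49.66546862]
[283.0678547   49.62926181]
[466.74166308  -7.29765719]
[417.9654179   81.48133376]
units xyz [0.992 0.587 0.029] roll -0.002 yaw now -14.59 t 18.0
```

View pics/w5.png

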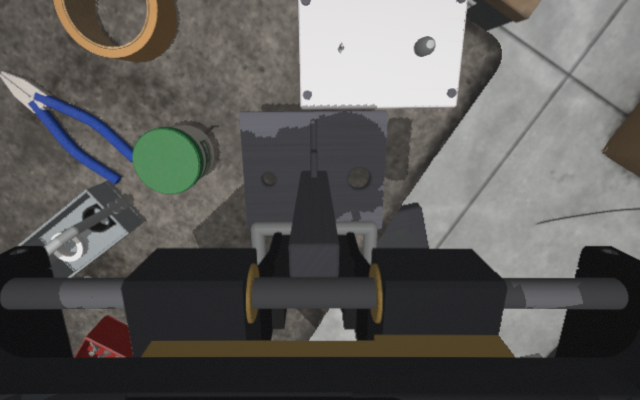

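I've viewed ten pictures, so only numbers from here. In this view:
- **Base:** near corners (301,106) and (456,106), screws (308,95), (451,93), (306,2), (460,2), pin tops about (429,44) and (341,45).
- **Plate:** holes (268,179) and (359,178), far corners (240,112) and (386,112).

```bash
python3 - <<'E'
from fit import *
from plan import plan
c=load("w5");o=monitor.get_obs();tp=np.array(o["position"])
A=lambda *u:np.array(u,float)
x,r=fit([(c,A(301,106),L(-60,85,25)),(c,A(456,106),L(-60,-85,25)),(c,A(308,95),L(-45,77,28)),(c,A(451,93),L(-45,-77,28)),(c,A(306,2),L(45,77,28)),(c,A(460,2),L(45,-77,28)),(c,A(429,44),L(0,-42,52)),(c,A(341,45),L(0,42,50))],[.63,0,-.25])
print("base",x.round(4),np.degrees(x[2]),r.round(1).tolist())
z=tp[2]-.1365
k,r=fit([(c,A(268,179),L(0,42,10)+[0,0,z]),(c,A(359,178),L(0,-42,10)+[0,0,z]),(c,A(240,112),L(61,65,10)+[0,0,z]),(c,A(386,112),L(61,-65,10)+[0,0,z]),(c,A(314,172),L(9,0,172-40)+[0,0,z])][:4],[.53,.1,-.25])
print("brk",k.round(4),np.degrees(k[2]),r.round(1).tolist(), "off tool",rot(o["tcp_rot"]).T@(np.r_[k[:2],0]-np.r_[tp[:2],0]))
E
```

```text
base [ 0.6318  0.0025 -0.241 ] -13.808596577863664 [[-1.5, 3.5], [0.2, 1.3], [-1.5, -0.0], [0.4, -0.1], [-1.2, -2.4], [1.3, -4.9], [0.5, 0.1], [0.5, 0.8]]
brk [ 0.5324  0.0996 -0.2505] -14.354258544628571 [[0.2, 0.3], [-0.4, 1.0], [-1.0, -0.2], [1.4, -0.7]] off tool [ 3.06655209e-03 -5.95676597e-05 -2.42931069e-06]
```

```bash
python3 plan.py .6279 .0028 .206 -14.3; python3 -m crank '[{"jaw":1,"x":0.06,"y":0.04,"z":0,"roll":0},{"jaw":1,"x":0.2,"y":0.12,"z":0,"roll":0},{"jaw":1,"x":0.38,"y":0.22,"z":0,"roll":0},{"jaw":1,"x":0.58,"y":0.34,"z":0,"roll":0},{"jaw":1,"x":0.76,"y":0.45,"z":0,"roll":0},{"jaw":1,"x":0.9,"y":0.53,"z":0.03,"roll":0},{"jaw":1,"x":0.98,"y":0.57,"z":0.08,"roll":0},{"jaw":1,"x":1.0,"y":0.583,"z":0.13,"roll":-0.003},{"jaw":1,"x":1.0,"y":0.583,"z":0.16,"roll":-0.003},{"jaw":1,"x":1.0,"y":0.583,"z":0.16,"roll":-0.003}]'
python3 plan.py .6279 .0028 .186 -14.3
python3 - <<'E'
from h import *
snap("wrist","w6");snap("scene","s6")
E
```

```text
units xyz [0.999 0.579 0.163] roll -0.003 yaw now -14.59 t 18.0
time: 19.25
position: [0.6276, 0.0028, 0.2061]
tcp_rot: [0.0, 0.992, -0.124, -0.001]
wrist_force: [-0.5, 0.0, -5.4]
width: 0.0236
grip_force: 55.0
units xyz [ 0.002 -0.001  0.168] roll 0.0 yaw now -14.27 t 19.25
```

```bash
python3 -m crank '[{"jaw":1,"x":0,"y":0,"z":0.02,"roll":0},{"jaw":1,"x":0,"y":0,"z":0.05,"roll":0},{"jaw":1,"x":0,"y":0,"z":0.08,"roll":0},{"jaw":1,"x":0,"y":0,"z":0.11,"roll":0},{"jaw":1,"x":0,"y":0,"z":0.14,"roll":0},{"jaw":1,"x":0,"y":0,"z":0.17,"roll":0},{"jaw":1,"x":0,"y":0,"z":0.19,"roll":0},{"jaw":1,"x":0,"y":0,"z":0.2,"roll":0},{"jaw":1,"x":0,"y":0,"z":0.2,"roll":0},{"jaw":1,"x":0,"y":0,"z":0.2,"roll":0}]'
python3 -c "
from h import *
print(np.round(monitor.get_obs()['wrist_torque'],3))"
```

```text
time: 20.6
position: [0.6284, 0.0023, 0.1827]
tcp_rot: [-0.0, 0.992, -0.125, 0.0]
wrist_force: [-0.3, 0.2, -6.3]
width: 0.0234
grip_force: 55.0
[-0.057  0.029  0.036]
```

```bash
python3 -m crank '[{"jaw":1,"x":0,"y":0,"z":0.015,"roll":0},{"jaw":1,"x":0,"y":0,"z":0.03,"roll":0},{"jaw":1,"x":0,"y":0,"z":0.045,"roll":0},{"jaw":1,"x":0,"y":0,"z":0.06,"roll":0},{"jaw":1,"x":0,"y":0,"z":0.075,"roll":0},{"jaw":1,"x":0,"y":0,"z":0.085,"roll":0},{"jaw":1,"x":0,"y":0,"z":0.09,"roll":0},{"jaw":1,"x":0,"y":0,"z":0.09,"roll":0},{"jaw":1,"x":0,"y":0,"z":0.09,"roll":0},{"jaw":1,"x":0,"y":0,"z":0.09,"roll":0}]'
python3 -c "
from h import *
print(np.round(monitor.get_obs()['wrist_torque'],3))"
```

```text
time: 21.85
position: [0.6283, 0.0023, 0.1719]
tcp_rot: [-0.0, 0.992, -0.125, 0.0]
wrist_force: [-0.0, 0.4, -6.4]
width: 0.0233
grip_force: 55.0
[ 0.052  0.053 -0.02 ]
```

```bash
python3 -m crank '[{"jaw":1,"x":0,"y":0,"z":0.015,"roll":0},{"jaw":1,"x":0,"y":0,"z":0.03,"roll":0},{"jaw":1,"x":0,"y":0,"z":0.045,"roll":0},{"jaw":1,"x":0,"y":0,"z":0.06,"roll":0},{"jaw":1,"x":0,"y":0,"z":0.075,"roll":0},{"jaw":1,"x":0,"y":0,"z":0.085,"roll":0},{"jaw":1,"x":0,"y":0,"z":0.09,"roll":0},{"jaw":1,"x":0,"y":0,"z":0.09,"roll":0},{"jaw":1,"x":0,"y":0,"z":0.09,"roll":0},{"jaw":1,"x":0,"y":0,"z":0.09,"roll":0}]'
python3 -c "
from h import *
print(np.round(monitor.get_obs()['wrist_torque'],3))"
```

```text
time: 23.1
position: [0.6283, 0.0023, 0.161]
tcp_rot: [-0.0, 0.992, -0.125, 0.0]
wrist_force: [0.3, 0.1, -5.9]
width: 0.0235
grip_force: 55.0
[-0.025  0.011 -0.047]
```

```bash
python3 -m crank '[{"jaw":1,"x":0,"y":0,"z":0.004,"roll":0},{"jaw":1,"x":0,"y":0,"z":0.008,"roll":0},{"jaw":1,"x":0,"y":0,"z":0.012,"roll":0},{"jaw":1,"x":0,"y":0,"z":0.015,"roll":0},{"jaw":1,"x":0,"y":0,"z":0.015,"roll":0},{"jaw":1,"x":0,"y":0,"z":0.015,"roll":0},{"jaw":1,"x":0,"y":0,"z":0.015,"roll":0},{"jaw":1,"x":0,"y":0,"z":0.015,"roll":0},{"jaw":1,"x":0,"y":0,"z":0.015,"roll":0},{"jaw":1,"x":0,"y":0,"z":0.015,"roll":0}]'
python3 -c "
from h import *
print(np.round(monitor.get_obs()['wrist_torque'],3))"
```

```text
time: 24.35
position: [0.6286, 0.0023, 0.1608]
tcp_rot: [0.0, 0.992, -0.124, 0.001]
wrist_force: [-4.2, 1.7, 4.9]
width: 0.0236
grip_force: 55.0
[ 0.361  1.356 -0.017]
```

The plate touched down at TCP 0.1605, which is 24.8 mm above its height on the table, so it is at the base's top face. Comparing contacts with the pictures, the real fingertips end about 15–20 mm behind the stated TCP rather than 22 mm ahead of it. That explains the first misses. I'll release and back off.

```bash
python3 -m crank '[{"jaw":0.4,"x":0,"y":0,"z":-0.005,"roll":0},{"jaw":0,"x":0,"y":0,"z":-0.005,"roll":0},{"jaw":0,"x":0,"y":0,"z":-0.005,"roll":0},{"jaw":0,"x":0,"y":0,"z":-0.005,"roll":0},{"jaw":0,"x":0,"y":0,"z":-0.005,"roll":0},{"jaw":0,"x":0,"y":0,"z":-0.1,"roll":0},{"jaw":0,"x":0,"y":0,"z":-0.25,"roll":0},{"jaw":0,"x":0,"y":0,"z":-0.45,"roll":0},{"jaw":0,"x":0,"y":0,"z":-0.6,"roll":0},{"jaw":0,"x":0,"y":0,"z":-0.6,"roll":0}]'
python3 - <<'E'
from h import *
snap("wrist","w7");snap("scene","s7")
from plan import plan
plan([.5179,.3932,.233],22)
E
```

```text
time: 25.6
position: [0.6294, 0.0024, 0.2337]
tcp_rot: [-0.001, 0.992, -0.125, 0.002]
wrist_force: [0.2, -0.8, -0.1]
width: 0.0871
grip_force: 0.0
units xyz [-1.694 -2.929 -0.015] roll -0.404 yaw now -14.32 t 25.7
```

```bash
cat > edge.py <<'E'
from fit import *
import itertools
def score(c,q,corners,d=.003,n=40):
    g=cv2.GaussianBlur(cv2.cvtColor(c["img"],cv2.COLOR_RGB2GRAY),(0,0),.8).astype(np.float32)
    M=R.from_euler("zyx",[q[3],q[4],q[5]]).as_matrix();tot=[]
    for i in range(4):
        a,b=corners[i],corners[(i+1)%4];e=(b-a)/np.linalg.norm(b-a);nrm=np.array([e[1],-e[0],0])
        P=[(a+(b-a)*t) for t in np.linspace(.05,.95,n)]
        uv=lambda s:np.array([proj(c,M@(p+nrm*s)+q[:3]) for p in P],np.float32)
        v=[cv2.remap(g,u[:,0].copy(),u[:,1].copy(),cv2.INTER_LINEAR).ravel() for u in(uv(d),uv(-d))]
        tot.append(np.mean(np.clip(v[0]-v[1],-60,120)))
    return np.array(tot)
E
python3 - <<'E'
from edge import *
from scipy.optimize import minimize
C=[L(61,65,10),L(-49,65,10),L(-49,-65,10),L(61,-65,10)]
sgn=np.sign(score(load("w7"),[.6315,.0018,.025,-.247,0,0],C));print(score(load("w7"),[.6315,.0018,.025,-.247,0,0],C).round(0),score(load("s7"),[.6315,.0018,.025,-.247,0,0],C).round(0))
w,s=load("w7"),load("s7")
for nm,cs in(("w",[w]),("s",[s]),("ws",[w,s])):
    f=lambda q:-sum(score(c,[.6315+q[0]/100,.0018+q[1]/100,.025,-.247+q[2]/10,0,0],C).sum() for c in cs)
    m=minimize(f,[0,0,0],method="Nelder-Mead",options=dict(initial_simplex=[[0,0,0],[.5,0,0],[0,.5,0],[0,0,.3]],maxiter=120))
    q=m.x;print(nm,.6315+q[0]/100,.0018+q[1]/100,np.degrees(-.247+q[2]/10),m.fun.round(0))
    if nm=="ws": 
        for z in(.025,.03,.035,.04,.05):
            f2=lambda q:-sum(score(c,[.6315+q[0]/100,.0018+q[1]/100,z,-.247+q[2]/10,0,0],C).sum() for c in cs)
            m2=minimize(f2,q,method="Nelder-Mead",options=dict(maxiter=60));print(z,m2.fun.round(0),m2.x.round(2))
c=load("w1");A=lambda *u:np.array(u,float)
x,r=fit([(c,A(62,52),L(33,63,40)),(c,A(174,15),L(33,-63,40)),(c,A(206,80),L(-33,-63,40)),(c,A(88,114),L(-33,63,40)),(c,A(27,79),L(0,62,103)),(c,A(166,41),L(0,-55,105))],[.518,.393,.38]);print(x,np.degrees(x[2]),r.round(1).tolist())
E
```

```text
[117.  51. 116.  -4.] [62. 55. 17. 35.]
w 0.6342831256852985 0.0008408044821329452 -14.509027739764976 -294.0
s 0.6280821338385496 -0.0010414204895845451 -13.50011381722588 -274.0
ws 0.6303936837542443 0.0006651015208948877 -13.993571678207061 -483.0
0.025 -483.0 [-0.11 -0.11  0.03]
0.03 -359.0 [ 0.35 -0.16  0.09]
0.035 -335.0 [-0.71  0.14 -0.02]
0.04 -230.0 [ 0.44 -0.38  0.07]
0.05 -116.0 [-0.49 -0.49  0.  ]
[0.51855017 0.39528295 0.36784041] 21.075702878347016 [[-0.8, -2.5], [3.3, -1.5], [-4.7, 1.6], [2.7, -0.0], [1.3, 0.8], [-12.7, 0.2]]
```

```bash
python3 - <<'E'
from fit import *
s=vision.snapshot("wrist")
M=np.array(s["mount"]);np.savez("pics/m.npz",M=M)
print(M.round(3).tolist())
c=dict(K=s["intrinsics"],k=s["k1"],R=M[:3,:3],p=M[:3,3])
# rows in w1/w3 of hand features vs. tool z for points at given tool x
for x in(37.5,30,9.5,0):
    print("x",x,[(z,proj(c,L(x,0,z)).round(0).tolist()) for z in(22,0,-15,-30,-48,-60,-85,-100,-120)])
print("j",np.round(monitor.get_obs()["joint_positions"],2))
# fingertip search when open: pixel rows of dark finger near column for y=+-51
g=cv2.cvtColor(load("w7")["img"],cv2.COLOR_RGB2GRAY)
for y in(44,51,58):
    print(y,[(z,proj(c,L(9.5,y,z)).round(0).tolist()) for z in(22,0,-15,-30,-48)])
for u in(200,208,216,224,405,413,421,429): print(u,g[200:300:4,u].tolist())
E
```

```text
[[0.001, -0.957, -0.288, 0.078], [1.0, 0.001, 0.001, -0.0], [-0.0, -0.288, 0.957, -0.179], [0.0, 0.0, 0.0, 1.0]]
x 37.5 [(22, [314.0, 165.0]), (0, [314.0, 173.0]), (-15, [314.0, 180.0]), (-30, [314.0, 188.0]), (-48, [314.0, 199.0]), (-60, [314.0, 209.0]), (-85, [314.0, 236.0]), (-100, [314.0, 260.0]), (-120, [314.0, 306.0])]
x 30 [(22, [314.0, 177.0]), (0, [314.0, 186.0]), (-15, [314.0, 194.0]), (-30, [314.0, 203.0]), (-48, [314.0, 217.0]), (-60, [314.0, 228.0]), (-85, [314.0, 259.0]), (-100, [314.0, 285.0]), (-120, [314.0, 337.0])]
x 9.5 [(22, [314.0, 209.0]), (0, [314.0, 221.0]), (-15, [314.0, 232.0]), (-30, [314.0, 244.0]), (-48, [314.0, 262.0]), (-60, [314.0, 276.0]), (-85, [314.0, 316.0]), (-100, [314.0, 350.0]), (-120, [314.0, 414.0])]
x 0 [(22, [314.0, 223.0]), (0, [314.0, 237.0]), (-15, [314.0, 248.0]), (-30, [314.0, 262.0]), (-48, [314.0, 281.0]), (-60, [314.0, 297.0]), (-85, [314.0, 341.0]), (-100, [314.0, 377.0]), (-120, [314.0, 446.0])]
j [ 0.26  0.38  0.05 -0.   -1.25  1.06]
44 [(22, [384.0, 209.0]), (0, [392.0, 222.0]), (-15, [398.0, 232.0]), (-30, [405.0, 244.0]), (-48
[... 437 characters left out ...]
32, 38, 68, 81, 86, 92, 95]
216 [95, 89, 92, 94, 94, 86, 90, 99, 48, 26, 27, 34, 34, 35, 34, 37, 36, 35, 36, 38, 69, 80, 86, 93, 95]
224 [92, 86, 92, 88, 91, 81, 80, 94, 102, 37, 36, 34, 34, 35, 34, 33, 33, 33, 32, 38, 68, 80, 87, 92, 94]
405 [164, 222, 224, 221, 225, 219, 218, 217, 220, 35, 34, 35, 33, 32, 32, 32, 31, 31, 33, 37, 67, 78, 87, 92, 95]
413 [221, 222, 223, 222, 221, 223, 220, 221, 167, 26, 25, 30, 34, 33, 36, 34, 35, 33, 34, 37, 69, 80, 86, 92, 95]
421 [217, 220, 221, 221, 222, 220, 222, 222, 219, 221, 160, 27, 28, 25, 33, 35, 34, 35, 33, 36, 68, 79, 86, 93, 95]
429 [215, 218, 221, 220, 220, 221, 220, 220, 222, 225, 225, 220, 217, 71, 26, 27, 28, 31, 34, 37, 69, 79, 86, 92, 94]
```

The bracket's edges fit best at z = 25 mm, so it is seated flat at about (0.631, 0.001) with yaw −14.1°. The silhouettes also show the whole hand sits about 39 mm further back than stated. To grip the bar I therefore need TCP z ≈ 0.072. Next is the move to the basket.

```bash
python3 -m crank '[{"jaw":0,"x":-0.05,"y":-0.09,"z":0,"roll":0},{"jaw":0,"x":-0.15,"y":-0.25,"z":0,"roll":0},{"jaw":0,"x":-0.27,"y":-0.47,"z":0,"roll":0},{"jaw":0,"x":-0.4,"y":-0.7,"z":0,"roll":0},{"jaw":0,"x":-0.56,"y":-0.97,"z":0,"roll":0},{"jaw":0,"x":-0.56,"y":-0.97,"z":0,"roll":0},{"jaw":0,"x":-0.56,"y":-0.97,"z":0,"roll":0},{"jaw":0,"x":-0.56,"y":-0.97,"z":0,"roll":0},{"jaw":0,"x":-0.56,"y":-0.97,"z":0,"roll":0},{"jaw":0,"x":-0.56,"y":-0.97,"z":0,"roll":0}]' >/dev/null
python3 -m crank '[{"jaw":0,"x":-0.05,"y":-0.09,"z":0,"roll":0},{"jaw":0,"x":-0.15,"y":-0.25,"z":0,"roll":0},{"jaw":0,"x":-0.27,"y":-0.47,"z":0,"roll":0},{"jaw":0,"x":-0.4,"y":-0.7,"z":0,"roll":0},{"jaw":0,"x":-0.56,"y":-0.97,"z":0,"roll":0.1},{"jaw":0,"x":-0.56,"y":-0.97,"z":0,"roll":0.2},{"jaw":0,"x":-0.56,"y":-0.97,"z":0,"roll":0.3},{"jaw":0,"x":-0.56,"y":-0.97,"z":0,"roll":0.4},{"jaw":0,"x":-0.56,"y":-0.97,"z":0,"roll":0.5},{"jaw":0,"x":-0.56,"y":-0.97,"z":0,"roll":0.6}]'
python3 plan.py .518 .394 .172 -68.3
```

```text
time: 28.25
position: [0.5553, 0.2618, 0.2311]
tcp_rot: [-0.0, 0.826, -0.563, -0.0]
wrist_force: [0.1, 0.5, -0.5]
width: 0.087
grip_force: 0.0
units xyz [-1.139 -0.113  0.493] roll -0.003 yaw now -68.58 t 28.25
```

```bash
python3 -m crank '[{"jaw":0,"x":-0.1,"y":-0.01,"z":0,"roll":0},{"jaw":0,"x":-0.3,"y":-0.03,"z":0.1,"roll":0},{"jaw":0,"x":-0.55,"y":-0.06,"z":0.2,"roll":0},{"jaw":0,"x":-0.8,"y":-0.09,"z":0.3,"roll":0},{"jaw":0,"x":-1.0,"y":-0.113,"z":0.4,"roll":0},{"jaw":0,"x":-1.0,"y":-0.113,"z":0.49,"roll":0},{"jaw":0,"x":-1.0,"y":-0.113,"z":0.49,"roll":0},{"jaw":0,"x":-1.0,"y":-0.113,"z":0.49,"roll":0},{"jaw":0,"x":-1.0,"y":-0.113,"z":0.49,"roll":0},{"jaw":0,"x":-1.0,"y":-0.113,"z":0.49,"roll":0}]'
python3 plan.py .518 .394 .072 -68.3
python3 - <<'E'
from fit import *
snap("wrist","w8");c=load("w8");g=cv2.cvtColor(c["img"],cv2.COLOR_RGB2GRAY)
# brightness across bar at z=.105 for offsets along/across the assumed basket
t=np.radians(21.7);ex=np.array([np.cos(t),np.sin(t),0]);ey=np.array([-np.sin(t),np.cos(t),0])
for y in(-45,-35,-25,0,25,35,45):
    P=[proj(c,np.array([.518,.394,.105])+ey*y/1000+ex*x/1000) for x in range(-26,27,2)]
    print(y,P[13].round(0),[int(g[int(round(v)),int(round(u))]) if 0<=v<399.5 and 0<=u<639.5 else -1 for u,v in P])
E
```

```text
time: 29.5
position: [0.5243, 0.3773, 0.173]
tcp_rot: [-0.001, 0.827, -0.562, 0.0]
wrist_force: [0.7, 0.5, 0.7]
width: 0.0873
grip_force: 0.0
units xyz [-0.148 -0.002  0.842] roll -0.001 yaw now -68.35 t 29.5
-45 [312. 166.] [116, 169, 103, 180, 183, 182, 182, 179, 147, 68, 181, 175, 183, 207, 207, 189, 159, 179, 181, 121, 65, 165, 182, 181, 151, 114, 159]
-35 [312. 180.] [118, 163, 105, 177, 181, 180, 180, 181, 181, 181, 180, 153, 183, 206, 207, 188, 113, 82, 160, 183, 182, 181, 181, 180, 131, 121, 172]
-25 [312. 192.] [118, 170, 109, 176, 180, 180, 180, 181, 180, 180, 181, 160, 183, 205, 205, 187, 162, 180, 219, 245, 245, 245, 245, 244, 117, 109, 167]
0 [312. 223.] [76, 169, 116, 175, 179, 180, 231, 244, 241, 171, 177, 168, 184, 206, 204, 185, 185, 222, 247, 247, 247, 246, 244, 244, 150, 119, 238]
25 [312. 252.] [92, 159, 104, 112, 113, 114, 115, 114, 113, 114, 115, 137, 183, 205, 203, 183, 148, 116, 116, 115, 115, 117, 116, 117, 116, 169, 237]
35 [312. 263.] [101, 101, 105, 124, 151, 159, 153, 133, 126, 133, 146, 149, 183, 205, 202, 226, 175, 156, 163, 153, 155, 161, 157, 161, 152, 152, 140]
45 [312. 274.] [133, 146, 151, 151, 239, 246, 203, 147, 138, 136, 134, 147, 203, 247, 247, 241, 179, 148, 149, 141, 136, 144, 141, 132, 134, 134, 142]
```

The bar profile is centred within about 1 mm of my estimate and parallel to it, so I'll descend and grip.

```bash
python3 -m crank '[{"jaw":0,"x":-0.08,"y":0,"z":0.05,"roll":0},{"jaw":0,"x":-0.148,"y":0,"z":0.2,"roll":0},{"jaw":0,"x":-0.148,"y":0,"z":0.4,"roll":0},{"jaw":0,"x":-0.148,"y":0,"z":0.6,"roll":0},{"jaw":0,"x":-0.148,"y":0,"z":0.75,"roll":0},{"jaw":0,"x":-0.148,"y":0,"z":0.84,"roll":0},{"jaw":0,"x":-0.148,"y":0,"z":0.84,"roll":0},{"jaw":0.5,"x":-0.148,"y":0,"z":0.84,"roll":0},{"jaw":0.6,"x":-0.148,"y":0,"z":0.84,"roll":0},{"jaw":0.7,"x":-0.148,"y":0,"z":0.84,"roll":0}]' 45
python3 -m crank '[{"jaw":0.75,"x":0,"y":0,"z":0,"roll":0},{"jaw":0.8,"x":0,"y":0,"z":0,"roll":0},{"jaw":0.85,"x":0,"y":0,"z":0,"roll":0},{"jaw":0.9,"x":0,"y":0,"z":0,"roll":0},{"jaw":1,"x":0,"y":0,"z":0,"roll":0},{"jaw":1,"x":0,"y":0,"z":0,"roll":0},{"jaw":1,"x":0,"y":0,"z":0,"roll":0},{"jaw":1,"x":0,"y":0,"z":0,"roll":0},{"jaw":1,"x":0,"y":0,"z":0,"roll":0},{"jaw":1,"x":0,"y":0,"z":0,"roll":0}]'
```

```text
time: 30.8
position: [0.5175, 0.3943, 0.0722]
tcp_rot: [-0.001, 0.827, -0.561, 0.0]
wrist_force: [1.0, -0.1, -0.3]
width: 0.0643
grip_force: 0.0
time: 32.05
position: [0.5176, 0.3943, 0.0718]
tcp_rot: [-0.0, 0.828, -0.561, 0.0]
wrist_force: [1.3, -0.2, 1.8]
width: 0.0086
grip_force: 45.0
```

```bash
python3 -m crank '[{"jaw":1,"x":0,"y":0,"z":-0.02,"roll":0},{"jaw":1,"x":0,"y":0,"z":-0.06,"roll":0},{"jaw":1,"x":0,"y":0,"z":-0.14,"roll":0},{"jaw":1,"x":0,"y":0,"z":-0.25,"roll":0},{"jaw":1,"x":0,"y":0,"z":-0.37,"roll":0},{"jaw":1,"x":0,"y":0,"z":-0.49,"roll":0},{"jaw":1,"x":0,"y":0,"z":-0.6,"roll":0},{"jaw":1,"x":0,"y":0,"z":-0.69,"roll":0},{"jaw":1,"x":0,"y":0,"z":-0.75,"roll":0},{"jaw":1,"x":0,"y":0,"z":-0.775,"roll":0}]'
python3 plan.py .437 .050 .165 -104.1
```

```text
time: 33.3
position: [0.5173, 0.3941, 0.1649]
tcp_rot: [-0.0, 0.827, -0.561, -0.0]
wrist_force: [0.4, 0.3, -4.2]
width: 0.0085
grip_force: 45.0
units xyz [ 2.418e+00  1.682e+00 -1.000e-03] roll 0.398 yaw now -68.32 t 33.3
```

```bash
python3 -m crank '[{"jaw":1,"x":0.02,"y":0.015,"z":0,"roll":0},{"jaw":1,"x":0.06,"y":0.045,"z":0,"roll":0},{"jaw":1,"x":0.13,"y":0.09,"z":0,"roll":0},{"jaw":1,"x":0.22,"y":0.155,"z":0,"roll":0},{"jaw":1,"x":0.32,"y":0.225,"z":0,"roll":0},{"jaw":1,"x":0.43,"y":0.3,"z":0,"roll":0},{"jaw":1,"x":0.54,"y":0.375,"z":0,"roll":0},{"jaw":1,"x":0.65,"y":0.45,"z":0,"roll":0},{"jaw":1,"x":0.76,"y":0.53,"z":0,"roll":0},{"jaw":1,"x":0.87,"y":0.605,"z":0,"roll":0}]'
python3 -m crank '[{"jaw":1,"x":0.11,"y":0.075,"z":0,"roll":0.02},{"jaw":1,"x":0.22,"y":0.15,"z":0,"roll":0.06},{"jaw":1,"x":0.33,"y":0.23,"z":0,"roll":0.1},{"jaw":1,"x":0.44,"y":0.305,"z":0,"roll":0.15},{"jaw":1,"x":0.55,"y":0.38,"z":0,"roll":0.2},{"jaw":1,"x":0.65,"y":0.45,"z":0,"roll":0.25},{"jaw":1,"x":0.73,"y":0.51,"z":0,"roll":0.3},{"jaw":1,"x":0.79,"y":0.55,"z":0,"roll":0.35},{"jaw":1,"x":0.83,"y":0.575,"z":0,"roll":0.38},{"jaw":1,"x":0.84,"y":0.585,"z":0,"roll":0.398}]'
python3 plan.py .437 .050 .165 -104.1
```

```text
time: 34.55
position: [0.4882, 0.2692, 0.1646]
tcp_rot: [-0.0, 0.827, -0.561, 0.0]
wrist_force: [0.1, 0.3, -3.8]
width: 0.0086
grip_force: 45.0
time: 35.8
position: [0.4603, 0.15, 0.1647]
tcp_rot: [0.0, -0.614, 0.789, 0.0]
wrist_force: [0.5, -0.6, -3.0]
width: 0.0081
grip_force: 45.0
units xyz [ 0.856 -0.018 -0.003] roll -0.002 yaw now -104.26 t 35.8
```

```bash
python3 -m crank '[{"jaw":1,"x":0.02,"y":0,"z":0,"roll":0},{"jaw":1,"x":0.08,"y":0,"z":0,"roll":0},{"jaw":1,"x":0.18,"y":0,"z":0,"roll":0},{"jaw":1,"x":0.3,"y":-0.01,"z":0,"roll":0},{"jaw":1,"x":0.44,"y":-0.01,"z":0,"roll":0},{"jaw":1,"x":0.58,"y":-0.02,"z":0,"roll":0},{"jaw":1,"x":0.7,"y":-0.02,"z":0,"roll":0},{"jaw":1,"x":0.79,"y":-0.02,"z":0,"roll":0},{"jaw":1,"x":0.84,"y":-0.02,"z":0,"roll":0},{"jaw":1,"x":0.856,"y":-0.02,"z":0,"roll":0}]'
python3 - <<'E'
from fit import *
from plan import plan
plan([.534,.0254,.165],-104.1)
snap("wrist","w9");snap("scene","s9");snap("top","t9")
o=monitor.get_obs();P=np.array(o["position"])+[0,0,.033];t=np.radians(-14.1);ex=np.array([np.cos(t),np.sin(t),0]);ey=np.array([-np.sin(t),np.cos(t),0])
# scan bar ends (brightness along bar line) & across, and tip of prongs, in scene camera and top camera
for n in("s9","w9","t9"):
    c=load(n);g=cv2.cvtColor(c["img"],cv2.COLOR_RGB2GRAY)
    sm=lambda Q:[int(g[int(round(v)),int(round(u))]) if 0<=v<399.5 and 0<=u<639.5 else -1 for u,v in [proj(c,q) for q in Q]]
    print(n,proj(c,P).round(0))
    for y in(-40,-25,25,40):print(" across bar y",y,sm([P+ey*y/1000+ex*x/1000 for x in range(-20,21,2)]))
    print(" along",sm([P+ey*y/1000 for y in range(-80,81,4)]))
E
```

```text
time: 37.05
position: [0.4377, 0.0502, 0.1646]
tcp_rot: [0.0, -0.615, 0.789, -0.0]
wrist_force: [-0.5, 0.5, -2.7]
width: 0.0088
grip_force: 45.0
units xyz [ 0.005 -0.829 -0.003] roll -0.001 yaw now -104.15 t 37.05
s9 [329. 272.]
 across bar y -40 [134, 141, 137, 135, 134, 133, 132, 122, 127, 149, 151, 147, 132, 128, 103, 88, 88, 95, 121, 133, 129]
 across bar y -25 [133, 134, 134, 133, 133, 134, 144, 149, 136, 145, 150, 144, 155, 187, 165, 89, 89, 96, 129, 114, 126]
 across bar y 25 [54, 81, 65, 60, 80, 65, 57, 84, 73, 63, 88, 66, 57, 86, 86, 70, 67, 53, 34, 36, 30]
 across bar y 40 [69, 54, 50, 46, 48, 48, 48, 49, 50, 50, 49, 48, 42, 24, 22, 24, 21, 24, 25, 31, 22]
 along [107, 62, 78, 172, 193, 183, 158, 159, 153, 151, 151, 151, 151, 150, 150, 151, 150, 151, 151, 82, 38, 38, 38, 47, 47, 48, 53, 106, 45, 38, 49, 48, 47, 47, 47, 51, 63, 53, 48, 47, 48]
w9 [312. 267.]
 across bar y -40 [82, 92, 144, 144, 144, 144, 145, 130, 152, 165, 160, 150, 57, 35, 48, 143, 144, 145, 144, 109, 81]
 across bar y -25 [83, 90, 143, 144, 143, 142, 143, 137, 151, 165, 160, 149, 125, 144, 146, 146, 144, 
[... 454 characters left out ...]

 across bar y -40 [197, 198, 201, 202, 209, 209, 208, 212, 217, 218, 218, 219, 220, 224, 223, 225, 224, 225, 227, 228, 227]
 across bar y -25 [213, 216, 215, 216, 219, 218, 221, 223, 225, 226, 227, 225, 227, 226, 229, 228, 230, 229, 229, 229, 229]
 across bar y 25 [232, 232, 232, 230, 231, 230, 230, 229, 228, 228, 226, 225, 224, 221, 222, 221, 221, 218, 216, 215, 212]
 across bar y 40 [135, 159, 129, 82, 79, 194, 222, 220, 221, 220, 220, 216, 214, 214, 212, 210, 208, 207, 206, 202, 196]
 along [160, 167, 182, 187, 192, 197, 205, 207, 210, 213, 218, 218, 220, 223, 227, 227, 229, 228, 230, 230, 231, 231, 232, 231, 229, 229, 227, 225, 224, 218, 220, 218, 208, 137, 126, 104, 73, 71, 73, 69, 64]
```

The bar is centred in the hand and the basket looks level and symmetric. I'll thread the handle over the prongs.

```bash
python3 -m crank '[{"jaw":1,"x":0,"y":-0.02,"z":0,"roll":0},{"jaw":1,"x":0,"y":-0.07,"z":0,"roll":0},{"jaw":1,"x":0,"y":-0.15,"z":0,"roll":0},{"jaw":1,"x":0,"y":-0.26,"z":0,"roll":0},{"jaw":1,"x":0,"y":-0.39,"z":0,"roll":0},{"jaw":1,"x":0,"y":-0.52,"z":0,"roll":0},{"jaw":1,"x":0,"y":-0.64,"z":0,"roll":0},{"jaw":1,"x":0,"y":-0.74,"z":0,"roll":0},{"jaw":1,"x":0,"y":-0.81,"z":0,"roll":0},{"jaw":1,"x":0,"y":-0.84,"z":0,"roll":0}]'
python3 -m crank '[{"jaw":1,"x":0,"y":0,"z":0,"roll":0},{"jaw":1,"x":0,"y":0,"z":0.02,"roll":0},{"jaw":1,"x":0,"y":0,"z":0.05,"roll":0},{"jaw":1,"x":0,"y":0,"z":0.09,"roll":0},{"jaw":1,"x":0,"y":0,"z":0.13,"roll":0},{"jaw":1,"x":0,"y":0,"z":0.17,"roll":0},{"jaw":1,"x":0,"y":0,"z":0.2,"roll":0},{"jaw":1,"x":0,"y":0,"z":0.22,"roll":0},{"jaw":1,"x":0,"y":0,"z":0.22,"roll":0},{"jaw":1,"x":0,"y":0,"z":0.22,"roll":0}]'
python3 plan.py .534 .0254 .131 -104.1
```

```text
time: 38.45
position: [0.5358, 0.0257, 0.1644]
tcp_rot: [-0.0, -0.615, 0.789, 0.0]
wrist_force: [-0.7, 0.4, -3.9]
width: 0.0087
grip_force: 45.0
time: 39.7
position: [0.5356, 0.0259, 0.1383]
tcp_rot: [0.0, -0.615, 0.789, -0.0]
wrist_force: [0.8, -0.8, -2.1]
width: 0.0086
grip_force: 45.0
units xyz [0.007 0.012 0.061] roll -0.0 yaw now -104.13 t 39.7
```

```bash
python3 -m crank '[{"jaw":1,"x":0,"y":0,"z":0.01,"roll":0},{"jaw":1,"x":0,"y":0,"z":0.02,"roll":0},{"jaw":1,"x":0,"y":0,"z":0.03,"roll":0},{"jaw":1,"x":0,"y":0,"z":0.04,"roll":0},{"jaw":1,"x":0,"y":0,"z":0.05,"roll":0},{"jaw":1,"x":0,"y":0,"z":0.055,"roll":0},{"jaw":1,"x":0,"y":0,"z":0.06,"roll":0},{"jaw":1,"x":0,"y":0,"z":0.065,"roll":0},{"jaw":1,"x":0,"y":0,"z":0.065,"roll":0},{"jaw":1,"x":0,"y":0,"z":0.065,"roll":0}]'
python3 -c "
from h import *
for i in range(6):
    vision.snapshot('top');print(np.round(monitor.get_obs()['wrist_force'],1))"
```

```text
time: 40.95
position: [0.5355, 0.0259, 0.1304]
tcp_rot: [0.0, -0.615, 0.789, -0.0]
wrist_force: [0.6, 0.1, -2.8]
width: 0.0086
grip_force: 45.0
[-0.2 -0.5 -3. ]
[-0.2 -0.8 -3. ]
[ 0.2 -1.1 -2.5]
[-0.3  0.4 -3.4]
[-0.3 -0.2 -2.8]
[-0.2  0.4 -2.5]
```

Still carrying the full weight, so I'll go a little further down.

```bash
python3 -m crank '[{"jaw":1,"x":0,"y":0,"z":0.005,"roll":0},{"jaw":1,"x":0,"y":0,"z":0.01,"roll":0},{"jaw":1,"x":0,"y":0,"z":0.015,"roll":0},{"jaw":1,"x":0,"y":0,"z":0.02,"roll":0},{"jaw":1,"x":0,"y":0,"z":0.02,"roll":0},{"jaw":1,"x":0,"y":0,"z":0.02,"roll":0},{"jaw":1,"x":0,"y":0,"z":0.02,"roll":0},{"jaw":1,"x":0,"y":0,"z":0.02,"roll":0},{"jaw":1,"x":0,"y":0,"z":0.02,"roll":0},{"jaw":1,"x":0,"y":0,"z":0.02,"roll":0}]'
python3 -c "
from h import *
for i in range(4):
    vision.snapshot('top');print(np.round(monitor.get_obs()['wrist_force'],1))"
```

```text
time: 42.5
position: [0.5357, 0.0258, 0.1296]
tcp_rot: [0.0, -0.615, 0.789, -0.0]
wrist_force: [-3.8, 0.9, 7.2]
width: 0.0088
grip_force: 45.0
[-4.2  0.   7.5]
[-4.  -0.3  7.6]
[-4.3  0.2  7.3]
[-3.3  0.3  6.7]
```

The bar is on the prongs: contact at TCP 0.130, as predicted. Now I'll unload, open gently and lift away.

```bash
python3 -m crank '[{"jaw":0.95,"x":0,"y":0,"z":-0.01,"roll":0},{"jaw":0.85,"x":0,"y":0,"z":-0.01,"roll":0},{"jaw":0.8,"x":0,"y":0,"z":-0.01,"roll":0},{"jaw":0.7,"x":0,"y":0,"z":-0.01,"roll":0},{"jaw":0.6,"x":0,"y":0,"z":-0.01,"roll":0},{"jaw":0.5,"x":0,"y":0,"z":-0.01,"roll":0},{"jaw":0.5,"x":0,"y":0,"z":-0.01,"roll":0},{"jaw":0.5,"x":0,"y":0,"z":-0.01,"roll":0},{"jaw":0.5,"x":0,"y":0,"z":-0.01,"roll":0},{"jaw":0.5,"x":0,"y":0,"z":-0.01,"roll":0}]' 10
python3 -m crank '[{"jaw":0.5,"x":0,"y":0,"z":-0.03,"roll":0},{"jaw":0.5,"x":0,"y":0,"z":-0.1,"roll":0},{"jaw":0.5,"x":0,"y":0,"z":-0.2,"roll":0},{"jaw":0.5,"x":0,"y":0,"z":-0.35,"roll":0},{"jaw":0.5,"x":0,"y":0,"z":-0.5,"roll":0},{"jaw":0.5,"x":0,"y":0,"z":-0.65,"roll":0},{"jaw":0.5,"x":0,"y":0,"z":-0.8,"roll":0},{"jaw":0.5,"x":0,"y":0,"z":-0.95,"roll":0},{"jaw":0.5,"x":0,"y":0,"z":-1,"roll":0},{"jaw":0.5,"x":0,"y":0,"z":-1,"roll":0}]'
python3 - <<'E'
from edge import *
snap("wrist","wa");snap("scene","sa");c=load("wa");g=cv2.cvtColor(c["img"],cv2.COLOR_RGB2GRAY)
t=np.radians(-14.1);ex=np.array([np.cos(t),np.sin(t),0]);ey=np.array([-np.sin(t),np.cos(t),0]);P=np.array([.5357,.0258,.164])
sm=lambda Q:[int(g[int(round(v)),int(round(u))]) if 0<=v<399.5 and 0<=u<639.5 else -1 for u,v in [proj(c,q) for q in Q]]
for y in(-45,-25,0,25,45):print(y,sm([P+ey*y/1000+ex*x/1000 for x in range(-20,21,2)]))
print("rim z .099",[sm([P-[0,0,.065]+ey*y/1000+ex*x/1000 for x in range(-45,46,3)]) for y in(-45,0,45)])
C=[L(61,65,10),L(-49,65,10),L(-49,-65,10),L(61,-65,10)];s=load("sa")
for n in("s7","sa"):print(n,[score(load(n),[.6285,-.0005,z,-.24,0,0],C).round(0).tolist() for z in(.025,.035)])
d=cv2.absdiff(load("sa")["img"],load("s0")["img"]).max(2)
for nm,p,r in(("grease",[.5786,.2419,.064],10),("tape",[.731,.247,.048],22),("cut",[.63,.34,.006],15)):
    u,v=proj(s,p).astype(int);print(nm,u,v,d[v-r:v+r,u-r:u+r].mean().round(1),(d[v-r:v+r,u-r:u+r]>60).mean().round(3))
E
```

```text
time: 43.95
position: [0.5354, 0.0258, 0.1291]
tcp_rot: [-0.0, -0.615, 0.789, 0.0]
wrist_force: [-0.2, -0.2, -0.2]
width: 0.0434
grip_force: 0.0
time: 45.2
position: [0.5355, 0.0259, 0.2496]
tcp_rot: [0.001, -0.615, 0.789, -0.0]
wrist_force: [1.2, -0.1, -0.2]
width: 0.0436
grip_force: 0.0
-45 [148, 148, 148, 147, 133, 80, 147, 134, 154, 167, 165, 154, 130, 147, 147, 133, 51, 145, 146, 147, 111]
-25 [148, 148, 147, 148, 150, 148, 149, 143, 153, 166, 164, 154, 133, 149, 148, 149, 149, 149, 148, 147, 135]
0 [146, 146, 154, 224, 224, 194, 146, 137, 153, 166, 163, 153, 138, 155, 223, 222, 178, 148, 148, 146, 136]
25 [111, 112, 111, 110, 111, 111, 110, 123, 153, 165, 163, 153, 102, 111, 111, 112, 112, 110, 111, 111, 107]
45 [81, 112, 115, 120, 134, 132, 133, 128, 152, 169, 163, 152, 140, 132, 134, 132, 146, 150, 160, 147, 130]
rim z .099 [[89, 85, 105, 140, 141, 85, 146, 147, 147, 146, 147, 146, 64, 125, 155, 159, 140, 86, 45, 100, 150, 150, 149, 145, 86, 143, 195, 217, 218, 91, 91], [95, 98, 95, 92, 137, 93, 148, 146, 147, 147, 147, 148, 147, 144, 167, 164, 144, 146, 149, 147, 147, 148, 148, 142, 86, 140, 209, 215, 211, 90, 91], [93, 98, 99, 83, 142, 94, 145, 145, 145, 145, 143, 143, 145, 143, 166, 164, 152, 129, 194, 219, 222, 220, 222, 216, 94, 218, 246, 247, 247, 238, 236]]
s7 [[59.0, 94.0, 84.0, 33.0], [46.0, 23.0, 5.0, 23.0]]
sa [[70.0, 14.0, 101.0, 17.0], [33.0, 11.0, -7.0, 17.0]]
grease 334 215 28.3 0.19
tape 385 192 82.2 0.69
cut 329 197 34.5 0.237
```

```bash
python3 - <<'E'
from h import *
snap("top","ta")
for a,b in(("s9","s0"),("s7","s0"),("t9","t0"),("ta","t0")):
    A,B=load(a),load(b);d=cv2.absdiff(A["img"],B["img"]).max(2)
    for nm,p,r in(("grease",[.5786,.2419,.064],8),("tape",[.731,.247,.048],18),("cut",[.63,.34,.006],13)):
        u,v=proj(A,p).astype(int);q=d[v-r:v+r,u-r:u+r];print(a,nm,np.median(q),(q>60).mean().round(3))
E
```

```text
s9 grease 109.0 0.91
s9 tape 1.0 0.01
s9 cut 79.0 0.775
s7 grease 5.0 0.0
s7 tape 5.0 0.0
s7 cut 5.0 0.0
t9 grease 3.0 0.0
t9 tape 3.0 0.0
t9 cut 3.0 0.0
ta grease 79.0 0.824
ta tape 11.0 0.188
ta cut 9.0 0.0
```

After the carry, the top view showed the tub, the tape and the cutters unchanged. The basket hangs level and the hand is clear of everything.

```bash
python3 -c "
from plant import ticket
print(ticket.hand_in())"
```

```text
the job is handed in; nothing more can be done
None
```

I seated the bracket flat on the base over both pins, hung the basket level on its hook with the parts apparently still in it, and handed the job in at about 45 s; the last checks were by image code, not by eye.

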